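# Index the slide rack to its next station

## Task

Push the carrier that holds the rack of upright glass slides along its rail to the next station, the first pair of index blocks ahead of it, so that it clicks in there and stays. Leave the other carrier, the one with the flat pan of wax blocks, where it stands.

Things in the scene. Friction and masses are not known exactly. Their poses are not given: they have to be found in the camera images.
- slide_carrier (a joint): travel (m) of the slide-rack carrier: 0 at the rail's right-hand stop, growing to the robot's left; next station 0.120, second 0.235, far stop 0.255. Bed 90 mm along the rail, 80 across, top 36 mm above the table; white rack of six upright glass slides, top 70 mm. 2 N friction, no coasting; low ridges 10 mm before and after each station make a spring detent (5 N to pass). Either rail may be the nearer
- slide_plate (a point): centre (61 mm above the table) of this carrier's upright steel push plate: 40 mm across the rail, 10 mm thick, from 36 to 86 mm above the table, at the carrier's right-hand (rear) end, its rear face being the carrier's rear. y axis: along the rail in the direction of travel; z up. Behind it nothing is higher than 30 mm; the rack begins 16 mm in front of this point
- slide_station (a point): that carrier's next station: point 61 mm above the table over the rail's centre line, midway between the first pair of steel index blocks (11 x 14 mm, tops 44 mm high, 87 mm apart). When seated, the carrier's middle (small side tabs) is here and slide_plate 40 mm short of it. Axes as slide_plate. A second pair 115 mm farther on is another station. Rail base 400 x 110 mm
- block_plate (a point): centre of the same kind of push plate on the other, identical rail's carrier, which holds a low steel pan of four wax blocks (top 57 mm above the table) and is to be left alone

How it is judged:
By the outcome, as a careful person would: the job done as asked, in the order asked, and still so for the second after the job is handed in, with the robot touching nothing.
It also fails if it takes over 29 s, if anything falls off the work surface, if the arm or the gripper's body presses on something with over 40 N, if the wrist force passes 120 N, or if a joint passes its speed limit or range.

## Robot

A 6-joint arm with a two-finger parallel gripper is mounted at the origin on the work surface. World frame = base frame: x ahead of the robot, y to its left, z up, the work surface at z = 0. Lengths are in m, angles in rad, forces in N, time in s.
With the tool pointing down it reaches from about 0.225 to 0.875 m from the base axis. Payload 3.4 kg.
Tool frame: the origin (TCP) lies at the centre of the arm's flange, where the gripper is bolted on; the fingertips stand 173 mm ahead of it and the grasp point (between the pads) lies 155 mm ahead of it; z points along the fingers, y is the line along which they close (so a half turn about z gives the same grasp; the last joint's range is limited). The gripper opens to 85 mm and grips with 20 to 120 N. Pads are 22 mm wide; open, the fingers measure 114 mm over their backs; the gripper's body (76 mm by 85 mm) begins 54 mm behind the grasp point. The pads swing forward as they close: fully open they stand 13 mm farther back than shut.
Start: joints at [1.156, 0.276, 1.505, -0, 1.361, -0.121], TCP at [0.167, 0.55, 0.405] pointing down, gripper open.
Joint ranges: [-2.89, 2.89], [-0.75, 2.08], [0.22, 2.7], [-1.18, 4.32], [0.11, 2.71], [-2.7, 2.7]. Speed limits (rad/s): [2.57, 2.57, 3.14, 3.14, 3.14, 3.14].

## Interface

Orientations are given as a unit quaternion [x, y, z, w].
In Python, from workcell import ctrl gives the robot as it stands. Calls block until the motion is done:
- ctrl.movep(position, orientation): joint-space move of the TCP to a pose.
- ctrl.move_straight(position, orientation=None, vel=0.15): straight line of the TCP; orientation=None keeps the orientation; vel is the mean speed in m/s.
- ctrl.movej(angles): joint-space move.
- ctrl.move_gripper(opening, grasp_force=None): finger opening in m; grasp_force is the grip in N (None keeps the last); returns when the fingers have stopped.
- ctrl.hold(seconds).
- ctrl.inverse_kinematics(position, orientation): joint angles nearest the present ones, or None.
- ctrl.observe(): the state.
- ctrl.capture(name): name is "scene" or "top" or "wrist"; returns a dict with "color" (400x640x3 uint8, red, green, blue), "depth" (400x640 float32, m along the optical axis (not along the pixel's ray), 0 where there is no reading), "K" (3x3 intrinsics, pixels), "k1" (the pictures are not rectified: a ray, as slopes to the right and down, at radius r is drawn at 1 + k1 r^2 times it, then the intrinsics apply), "T" (4x4, takes a point from camera to world coordinates). Camera axes: x right, y up, looking along -z (the intrinsics and any distortion apply to the point x, -y, -z); pixel columns grow to the right and rows downward; lengths in m; the calibration is good to about 2 mm. A picture is of the moment at which its call begins.
A pose or a line that the arm cannot do raises ctrl.Unreachable and nothing moves.
- ctrl.hand_in(): hands the job in, once; it reports no verdict.
The state is a dict: "t": time; "q": joint angles; "dq": joint speeds; "joint_efforts": joint torques, N m; "tcp_pos": TCP position; "orientation": TCP orientation; "contact_force": force on the tool from outside, world axes, zero at the start; "ft_torque": the same for the moment, N m; "finger_gap": finger opening in m.
Only numpy, scipy, OpenCV 4.12 (cv2) and the standard library are available. Lean on these libraries where they do the work, as an engineer would, in place of code of your own. Each camera call takes 0.05 s, during which the arm holds its last target. There are 200 camera calls.

## Working session

There is one attempt and no reset: what is moved stays moved. The work goes in short steps, each a Python script; the robot and the scene stay as the last script left them, time stands still between calls to the robot, and variables do not carry over. Pictures are saved under pics/ and viewed, on a budget of 10 in all, crops included, one or two more only if the job needs it, and the job is handed in when it is done.

```bash
mkdir -p pics
python3 - <<'E'
from workcell import ctrl
import cv2,numpy as np,pickle
d={}
for n in("top","scene"):
    c=ctrl.capture(n);d[n]=c
    cv2.imwrite(f"pics/{n}0.png",c["color"][:,:,::-1])
    print(n,c["K"].tolist(),c["k1"],c["T"].round(3).tolist())
pickle.dump(d,open("cap0.pkl","wb"))
s=ctrl.observe();print(s["t"],s["orientation"],s["contact_force"])
E
```

```text
top [[398.56117997417704, 0.0, 313.61928188181776], [0.0, 398.56117997417704, 203.2876706488663], [0.0, 0.0, 1.0]] -0.017282705387167193 [[0.023, 0.985, -0.17, 0.421], [-0.999, 0.029, 0.031, -0.084], [0.035, 0.169, 0.985, 0.721], [0.0, 0.0, 0.0, 1.0]]
scene [[377.63139201612273, 0.0, 321.1016571714512], [0.0, 377.63139201612273, 197.07049702985532], [0.0, 0.0, 1.0]] -0.06769532949890494 [[0.776, -0.482, 0.407, 0.801], [0.631, 0.61, -0.48, -0.42], [-0.017, 0.629, 0.777, 0.581], [0.0, 0.0, 0.0, 1.0]]
0.1 [ 1.46366369e-01  9.89230105e-01 -8.02556490e-04 -2.02603001e-04] [ 0.61841984 -0.70961203 -0.53965039]
```

View pics/top0.png

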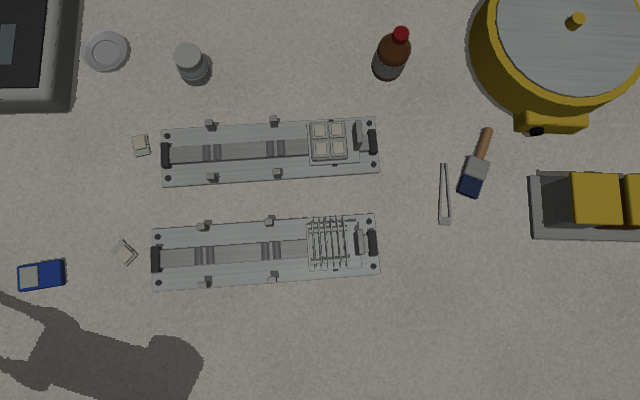

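View pics/scene0.png

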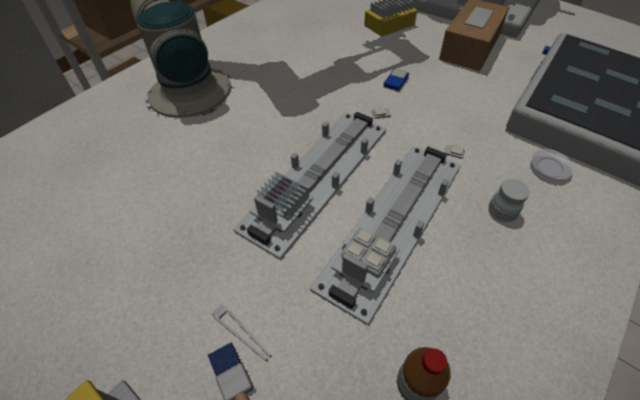

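The top view shows the slide rack on the nearer (lower) rail, with the rack at about (328,242) and its plate at about (359,238). Its first index blocks are at about (270,221) and (274,278), and the second pair is at about (204,226) and (206,283). The pan carrier is on the far rail. The scene view agrees.

```bash
cat > h.py <<'E'
import numpy as np,cv2
def at_z(c,u,v,z):
    "pixel -> world point on the plane of height z"
    k=np.array([c["k1"],0,0,0,0.])
    x,y=cv2.undistortPoints(np.array([[[u,v]]],float),c["K"],k)[0,0]
    d=c["T"][:3,:3]@[x,-y,-1]; o=c["T"][:3,3]
    return o+d*(z-o[2])/d[2]
E
python3 - <<'E'
import pickle,cv2
c=pickle.load(open("cap0.pkl","rb"))["top"]
i=c["color"][205:295,240:390,::-1]
cv2.imwrite("pics/crop.png",cv2.resize(i,None,fx=5,fy=5,interpolation=cv2.INTER_CUBIC))
E
```

```text
(no output)
```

View pics/crop.png

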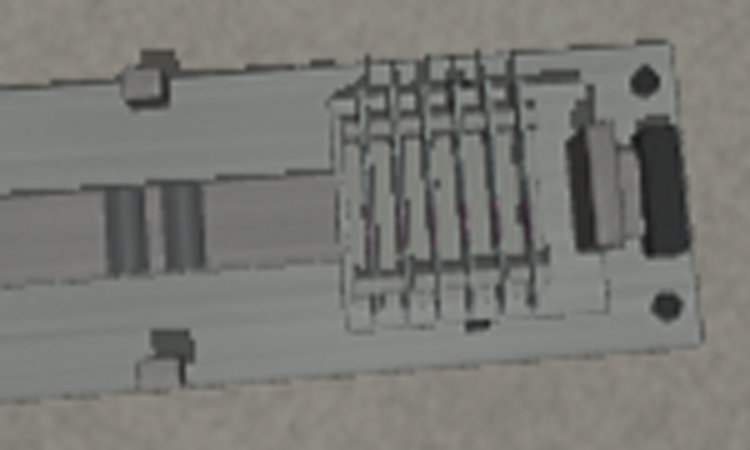

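The crop shows the plate's top face centred at about (603,185) in crop pixels. The first pair's block tops are at about (144,87) and (160,374).

Run:
```python
import pickle,numpy as np
from h import at_z
c=pickle.load(open("cap0.pkl","rb"))["top"]
f=lambda u,v,z:at_z(c,240+(u+.5)/5-.5,205+(v+.5)/5-.5,z)
A,B=f(144,87,.044),f(160,374,.044); P=f(603,185,.086)
S=(A+B)/2
print(A,B,np.linalg.norm(A-B),"S",S,"P",P)
for a,b in [((590,123),(588,247)),((610,123),(622,243))]: print(f(*a,.086),f(*b,.086))
D2=(at_z(c,203.5,226.5,.044)+at_z(c,205,284,.044))/2
d=(D2-S)[:2];print("2nd",D2,np.linalg.norm(d),d/np.linalg.norm(d),"P-S",np.dot((S-P)[:2],d)/np.linalg.norm(d))
n=(B-A)[:2];n/=np.linalg.norm(n);print("axis from blocks",n[1],-n[0])
# depth check of plate top
K=c["K"]
for (u,v) in[(360,240),(360,243),(361,245)]:
    z=c["depth"][v,u]; p=c["T"]@[(u-K[0,2])/K[0,0]*z,-(v-K[1,2])/K[1,1]*z,-z,1];print(p)
# rail outer corners z~? 
for u,v in[(151,229),(376,213),(154,291),(380,273)]: print(at_z(c,u,v,.01))
```

```text
[ 0.50334734 -0.02901427  0.044     ] [ 0.40740823 -0.03835327  0.044     ] 0.09639257597477945 S [ 0.45537778 -0.03368377  0.044     ] P [ 0.470775   -0.17986346  0.086     ]
[ 0.4905503  -0.17559588  0.086     ] [ 0.4509744  -0.17514776  0.086     ]
[ 0.49072278 -0.18205047  0.086     ] [ 0.45250247 -0.18600691  0.086     ]
2nd [0.44497239 0.07565731 0.044     ] 0.10983507551304109 [-0.09473652  0.99550238] P-S 0.1469809099971409
axis from blocks -0.09688500639887422 0.9952955819931535
[ 0.47320507 -0.17925281  0.08767166  1.        ]
[ 0.46873356 -0.17987041  0.08367456  1.        ]
[ 0.46539852 -0.18109093  0.08627721  1.        ]
[0.48920948 0.18044148 0.01      ]
[ 0.52926692 -0.21995092  0.01      ]
[0.38212865 0.16567879 0.01      ]
[ 0.42213455 -0.22676297  0.01      ]
```

```bash
cat >> h.py <<'E'
U=np.array([-.096,.9954,0]); P=np.array([.470,-.180,0]); S=np.array([.4554,-.0337,0])
from scipy.spatial.transform import Rotation as R
Y=np.array([.9954,.096,0]); Z=np.array([0,0,-1.])
def quat(sgn):
    y=Y*sgn; return R.from_matrix(np.c_[np.cross(y,Z),y,Z]).as_quat()
E
python3 - <<'E'
from workcell import ctrl
from h import *
ctrl.move_gripper(0.0,20)
p=P-.05*U; best=None
q0=np.array(ctrl.observe()["q"])
for s in(1,-1):
    q=ctrl.inverse_kinematics(p+[0,0,.30],quat(s))
    if q is not None:
        d=abs(np.array(q)-q0).max(); print(s,np.round(q,2))
        if best is None or d<best[0]: best=(d,s)
s=best[1];print(s)
ctrl.movep(p+[0,0,.30],quat(s))
c=ctrl.capture("wrist");cv2.imwrite("pics/w1.png",c["color"][:,:,::-1])
import pickle;pickle.dump(c,open("w1.pkl","wb"))
o=ctrl.observe();print(o["t"],o["tcp_pos"],o["contact_force"],o["finger_gap"])
E
```

```text
1 [-0.58  0.29  1.77 -0.    1.09 -0.68]
-1 [-0.58  0.29  1.77 -0.    1.09  2.46]
1
3.8833 [ 0.47510272 -0.22914036  0.30009317] [ 0.07327713 -0.34462123  0.93897639] -0.00043876692015810606
```

View pics/w1.png

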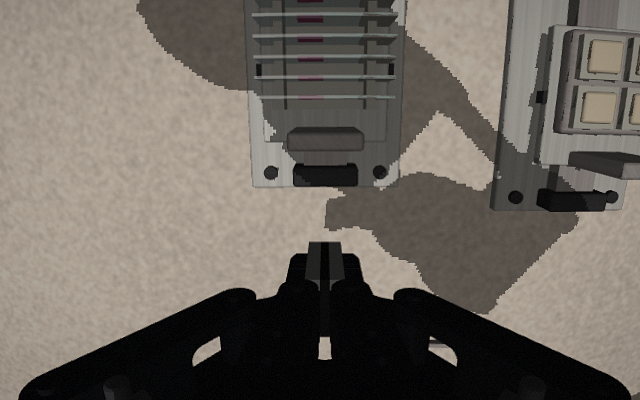

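The wrist view shows the plate at about (325,138), lined up with the fingers at about (324,260), so I'll go down and push.

```bash
cat >> h.py <<'E'
QT=quat(1)
def push(ctrl,s0,s1,step,vel,stop=None):
    "tool centre along U from S; logs (commanded mm, actual mm, force along U)"
    n=int(round((s1-s0)/step)); log=[]
    for s in np.linspace(s0+step,s1,n):
        ctrl.move_straight(S+s*U+[0,0,.221],QT,vel=vel)
        o=ctrl.observe(); a=(np.array(o["tcp_pos"])-S)@U; f=np.array(o["contact_force"])@U
        log.append((round(s*1e3,1),round(a*1e3,1),round(f,1)))
        if stop and stop(f): break
    print(log,o["t"]); return s
E
python3 - <<'E'
from workcell import ctrl
from h import *
ctrl.move_straight(S-.196*U+[0,0,.221],QT,vel=.2)
o=ctrl.observe();b=np.array(o["contact_force"])@U;print(b,o["t"])
s=push(ctrl,-.196,-.178,.018,.06)
s=push(ctrl,s,-.145,.003,.04,lambda f:f-b<-1.3)
s=push(ctrl,s,-.082,.01,.06)
c=ctrl.capture("top");cv2.imwrite("pics/t2.png",cv2.resize(c["color"][200:300,140:390,::-1],None,fx=3,fy=3,interpolation=cv2.INTER_CUBIC))
E
```

```text
0.07642063120372108 4.425
[(np.float64(-178.0), np.float64(-177.5), np.float64(0.4))] 4.875
[(np.float64(-175.0), np.float64(-174.9), np.float64(-1.2)), (np.float64(-172.0), np.float64(-171.9), np.float64(-0.8)), (np.float64(-169.0), np.float64(-168.8), np.float64(-0.3)), (np.float64(-166.0), np.float64(-165.8), np.float64(-0.3)), (np.float64(-163.0), np.float64(-163.0), np.float64(-0.4)), (np.float64(-160.0), np.float64(-159.9), np.float64(-0.3)), (np.float64(-157.0), np.float64(-156.7), np.float64(-0.2)), (np.float64(-154.0), np.float64(-153.7), np.float64(0.2)), (np.float64(-151.0), np.float64(-150.7), np.float64(-0.7)), (np.float64(-148.0), np.float64(-147.7), np.float64(-0.6)), (np.float64(-145.0), np.float64(-144.7), np.float64(-0.2))] 7.625
[(np.float64(-135.0), np.float64(-134.5), np.float64(-0.0)), (np.float64(-124.4), np.float64(-123.8), np.float64(-0.3)), (np.float64(-113.8), np.float64(-113.2), np.float64(-0.6)), (np.float64(-103.2), np.float64(-102.6), np.float64(0.4)), (np.float64(-92.6), np.float64(-92.0), np.float64(-0.3)), (np.float64(-82.0), np.float64(-81.4), np.float64(0.0))] 9.5667
```

View pics/t2.png

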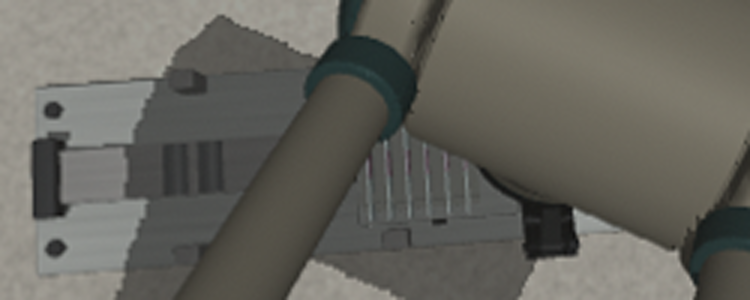

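The carrier has moved about 80 mm as predicted, though the force readings at rest don't show it. The tab is at about (440,221) in this crop and the lower block at about (397,237), so about 24 mm remains. Next I'll make fine steps up to just short of nominal and then look.

Run:
```python
from workcell import ctrl
from h import *
s=push(ctrl,-.082,-.060,.002,.03)
c=ctrl.capture("wrist");cv2.imwrite("pics/w3.png",c["color"][:,:,::-1])
c=ctrl.capture("top");cv2.imwrite("pics/t3.png",cv2.resize(c["color"][200:300,220:370,::-1],None,fx=5,fy=5,interpolation=cv2.INTER_CUBIC))
```

```text
[(np.float64(-80.0), np.float64(-80.0), np.float64(-0.6)), (np.float64(-78.0), np.float64(-78.0), np.float64(-1.2)), (np.float64(-76.0), np.float64(-75.9), np.float64(-1.2)), (np.float64(-74.0), np.float64(-74.1), np.float64(-4.0)), (np.float64(-72.0), np.float64(-72.8), np.float64(-6.6)), (np.float64(-70.0), np.float64(-71.5), np.float64(-9.4)), (np.float64(-68.0), np.float64(-68.8), np.float64(-5.6)), (np.float64(-66.0), np.float64(-66.2), np.float64(-4.0)), (np.float64(-64.0), np.float64(-63.4), np.float64(0.6)), (np.float64(-62.0), np.float64(-61.5), np.float64(0.6)), (np.float64(-60.0), np.float64(-59.7), np.float64(1.4))] 12.3667
```

View pics/w3.png

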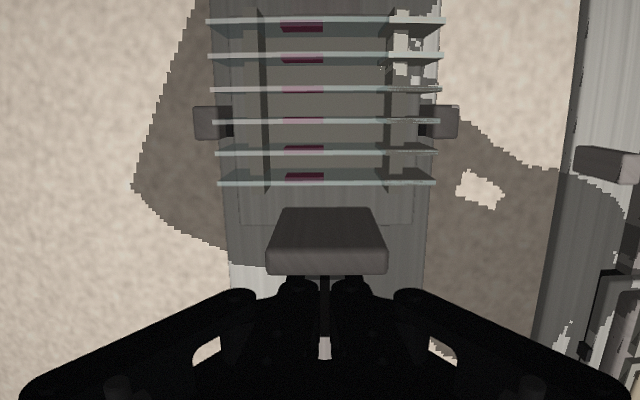

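View pics/t3.png

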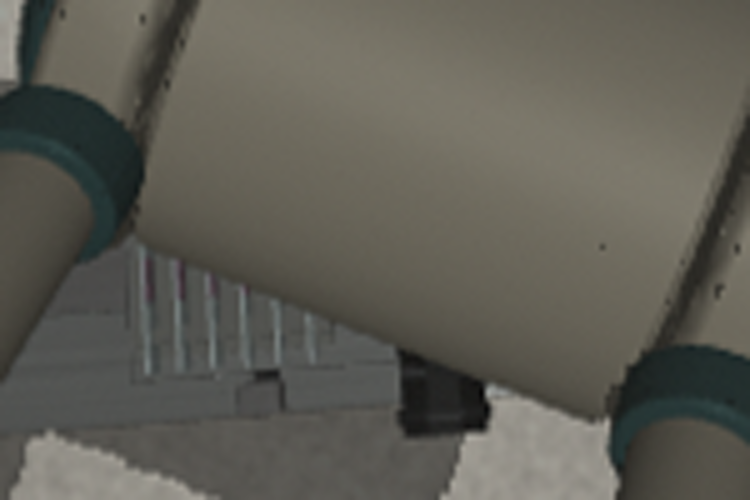

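The wrist view shows the plate at about (327,240) and the block pair level with the tabs near row 121. In the top crop the tab is at (267,374) and the block at (261,395), so the carrier is about 1–2 mm short. The ridge shows clearly in the force readings: a 9 N peak, gone by −64 mm. I'll nudge on to nominal.

Run:
```python
from workcell import ctrl
from h import *
s=push(ctrl,-.060,-.056,.001,.03,lambda f:f<-2.5)
ctrl.move_straight(S-.10*U+[0,0,.221],QT,vel=.1)
ctrl.move_straight(S-.10*U+[0,0,.32],QT,vel=.15)
ctrl.movep(S-.30*U+[0,0,.36],QT)
c=ctrl.capture("top");cv2.imwrite("pics/t4.png",cv2.resize(c["color"][205:295,235:355,::-1],None,fx=6,fy=6,interpolation=cv2.INTER_CUBIC))
print(ctrl.observe()["t"])
import pickle;pickle.dump(c,open("t4.pkl","wb"))
```

```text
[(np.float64(-59.0), np.float64(-58.9), np.float64(0.4)), (np.float64(-58.0), np.float64(-58.0), np.float64(-0.7)), (np.float64(-57.0), np.float64(-57.1), np.float64(-1.3)), (np.float64(-56.0), np.float64(-56.0), np.float64(-2.4))] 13.4667
15.75
```

View pics/t4.png

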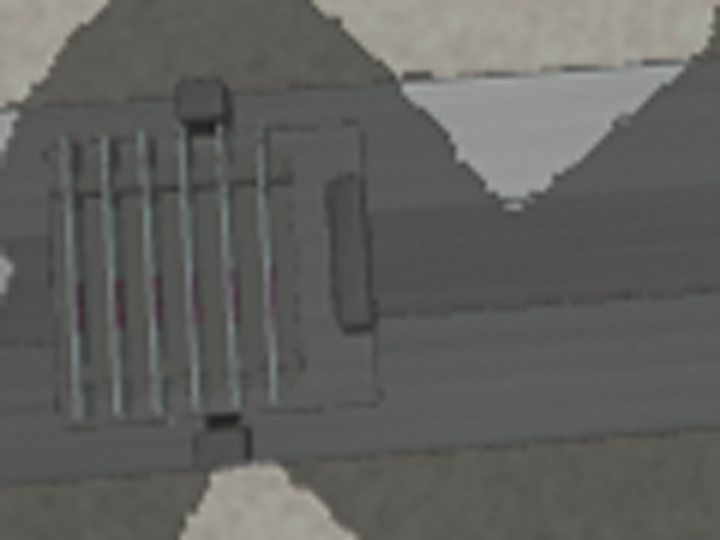

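In the new top view the tabs at (204,127) and (223,421) line up with the blocks at (200,100) and (219,445), within about 1 mm. The arm is clear. I'll check the plate position and confirm the other carrier is unchanged, then hand in if both are good.

Run:
```python
from workcell import ctrl
from h import *
import pickle
c=pickle.load(open("t4.pkl","rb"));a=pickle.load(open("cap0.pkl","rb"))["top"]
p=at_z(c,235+345/6,205+252/6,.086);d=(S-p)@U;print("plate short of station",d)
g=lambda x:cv2.cvtColor(x["color"],cv2.COLOR_RGB2GRAY)
t=g(a)[118:170,305:365];r=cv2.matchTemplate(g(c)[108:180,285:385],t,cv2.TM_CCOEFF_NORMED)
m=cv2.minMaxLoc(r);print("other carrier match",m[1],np.array(m[3])-[20,10])
if abs(d-.04)<.004: ctrl.hand_in();print("handed in",ctrl.observe()["t"])
```

```text
plate short of station 0.03866801398460451
other carrier match 0.9994782209396362 [0 0]
the job is handed in; nothing more can be done
the job is handed in; nothing more can be done
```

I pushed the slide-rack carrier, on the nearer rail, over the first ridge and into the next station. I then backed the arm clear and handed the job in; the clock read 15.75 s at the last reading before that.

- **Ridge:** the push force peaked at about 9 N on the first ridge and was gone once past it. It then rose only to 2.4 N at the end of the push, so the second ridge was not crossed.
- **Position:** in the last top view, the carrier's side tabs line up with the index blocks to within about 1 mm. The plate measured 38.7 mm short of the station centre, against a nominal 40 mm, which is within the calibration error.
- **Other carrier:** an image match against the first picture shows no shift of the wax-block carrier (match score 0.999).
- **Check that failed:** my force threshold for first contact never triggered, because the 2 N friction didn't show in readings taken at rest. I relied on the camera for that part of the push.
- **Not checked:** I took no picture after handing in.

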